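# Latch the die cassette and prove it with a pull test

## Robot

A 7-joint arm with a two-finger parallel gripper is mounted at the origin on a cart in front of the work surface, level with it; the furniture and walls round the work are solid. World frame = base frame: x ahead of the robot, y to its left, z up, the work surface at z = 0. Lengths are in mm, angles in rad, forces in N, time in s.
With the tool pointing down it reaches from about 400 to 875 mm from the base axis. Payload 4.4 kg.
Tool frame: the origin (TCP) lies on the centre line of the jaws, within the pads' length; the fingertips stand 25 mm ahead of it and the grasp point (between the pads) lies 6 mm ahead of it (ctrl.finger_overhang is the distance from the TCP to the fingertips, in mm); z points along the fingers, y is the line along which they close (so a half turn about z gives the same grasp; the last joint's range is limited). The gripper opens to 85 mm and grips with 20 to 120 N. Pads are 22 mm wide; open, the fingers measure 114 mm over their backs; the gripper's body (76 mm by 85 mm) begins 54 mm behind the grasp point. The pads swing forward as they close: fully open they stand 13 mm farther back than shut.
Start: joints at [1.203, 0.628, 0.038, 1.517, -0.027, 0.996, -0.02], TCP at [193.234, -620.628, 224.813] pointing down, gripper open.
Joint ranges: [-3.06, 3.06], [-0.37, 2.12], [-1.25, 1.32], [0.18, 2.47], [-1.1, 4.24], [0.23, 1.98], [-2.94, 2.94]. Speed limits (rad/s): [2.57, 2.57, 3.14, 3.14, 3.14, 3.14, 3.14].

## Interface

Orientations are given as [roll, pitch, yaw] about the fixed x, y, z axes, in that order (R = Rz(yaw) Ry(pitch) Rx(roll)).
In Python, from cell import ctrl gives the robot as it stands. The module is installed in compiled form; this text tells all that it offers.
- The arm moves only by the tool play_rows, never from a script. Its argument "targets" is a list of rows, each a list of 5 numbers: the closure, from 0 (fully open) to 1 (shut), then the shift along the tool's x, y, z in cm, then the turn about the tool's z in degrees. In form: [[gripper, dx, dy, dz, spin], ...]. A call has 1 to 10 rows; each row is the pose to reach, as a shift and turn from the pose commanded when the call began, along the tool's axes at that moment; what a row does not reach only later rows make up. A row lasts 1/10 s, in which the tool goes at most 50 mm and 8.59 degrees, less where a joint would pass 70% of its speed; a pose out of reach is approached as far as the arm can. A call with a gripper value outside its range is refused whole. The fingers move at their own pace and stop on an object; the grip force is fixed at half the most. Time passes only in rows, so rows that repeat a pose let the fingers close. It gives the time, the measured TCP pose, the force, the opening and the grip force at its end, in the units of the state.
- ctrl.read_state(): the state, without advancing time (a new reading comes with each control period).
- ctrl.get_image(name): name is "side" or "top" or "wrist"; returns (picture, depth): 400x640x3 uint8, red, green, blue; 400x640 float32, mm along the optical axis (not along the pixel's ray), 0 where there is no reading.
- ctrl.calibration(name): a dict with "vfov" (degrees; the focal length in pixels is half the picture's height over the tangent of half this angle, whatever the lens; pixels are square), "cx", "cy" (the principal point, pixels), "extrinsics" (4x4, takes a point from camera to world coordinates); the wrist camera has in their place "mount" (4x4, takes a point from camera to tool coordinates, whose origin is the TCP and whose axes are the flange's). Camera axes: x right, y down, z forward; pixel columns grow to the right and rows downward; lengths in mm; the calibration is good to about 2 mm. A picture is of the moment at which its call begins: read the wrist's pose just before it. calibration takes no time and is no camera call.
- ctrl.finish_job(): hands the job in; it is judged then, once.
Trained networks look in the newest picture that a camera, given by its name, has taken for a name from the list of things; names that differ only in an ending like _2 or _b are one class to them, and where a whole thing is asked for, a point or a joint stands for the part that bears it (a point fixed in the world has none). Each returns a list of dicts, best first, with "confidence" (0 to 1); they miss things now and then, are a little off and sometimes report something else, mostly with a low value. They report only what shows in the picture. A call takes as long as a camera call.
- ctrl.search_frame(camera, name): "bbox" ([left, top, right, bottom] in pixels, round what is visible of it).
- ctrl.trace(camera, name): "pixels" (400x640 bool, what is visible of it) and "bbox" ([left, top, right, bottom] in pixels, round what is visible of it).
The state is a dict: "clock": time; "qpos": joint angles; "qd": joint speeds; "tau": joint torques, N m; "eef_pos": TCP position; "tool_rot": TCP orientation; "force": force on the tool from outside, world axes, zero at the start; "torque": the same for the moment, N m; "width": finger opening in mm; "gripper_force": force on a finger pad.
Only numpy, scipy, OpenCV 4.12 (cv2) and the standard library are available. Lean on these libraries where they do the work, as an engineer would, in place of code of your own. Each camera call takes 0.05 s, during which the arm holds its last target. There are 200 camera calls.

## Task

Lift the pricking iron off the slide and lay it in the wooden tool tray without dropping it from a height, then push the die cassette fully home until it latches. Then tug the cassette straight back by its orange pull bar until the pull scale's pointer stands in the green band, keep it there for about a second without ever reaching the red, and let go so that the pointer returns and the cassette stays latched. Leave the other things on the bench where they stand.

Things in the scene. Friction and masses are not known exactly. Their poses are not given: they have to be found in the camera images.
- slide: Green slide fixed to the bench, 235 mm long. Origin: on the bench under its middle; x is the direction in which the cassette is pushed home, z up. Two aluminium rails along x, centred at y = +-38 mm, 12 mm wide, tops 36 mm above the bench. Floor between them 12 mm above the bench.
- end_stop (a point): Middle of the dark cross bar that stops the cassette, on its top, 24 mm above the bench, at x = 106 mm, y = 0 of the slide; the bar is 12 mm thick in x. A post 60 mm high stands at each rail end (y = +-38 mm).
- cassette (a joint): Steel die cassette, a 110 x 60 mm plate sliding between the rails, top 27 mm above the bench; a blue block with brass studs on its front 40 mm reaches 70 mm. Value: m still to go to the stop, 0 = fully home. Slides with under 1 N; a spring latch adds up to 8 N over the last 30 mm and snaps in behind it in the last 3 mm. Latched, it has 3 mm of play, then drags the pull scale.
- pull_bar (a point): Middle of the orange pull bar at the cassette's rear: round, 10 mm thick, 50 mm long, along the slide's y, 50 mm above the bench, on an upright at each end. At slide x = -2 mm when the cassette is home. In front of it (slide +x) lie 57 mm of free plate, 27 mm above the bench, up to the blue block; behind it the plate ends after 3 mm.
- pull_scale (a joint): Sprung carriage with an orange pointer over a white scale on the slide's -y side; the latched cassette drags it back when tugged. Value: its travel in m, 0 at rest; 600 N/m, so 12 N is 0.020 m. Green band: 0.015 to 0.025 m (9 to 15 N); the red begins at 0.032 m (19 N).
- pricking_iron: Steel pricking iron, 102 mm long, 90 g, lying across both rails between cassette and end stop and blocking the cassette. Origin: centre of its underside; y runs along it. Shank 10 mm wide and high, from y = -21 to +51 mm; toothed head 24 mm wide, 6 mm thick, from y = -43 to -17 mm. Balances near y = 1 mm.
- tool_tray: Open wooden tray fixed to the bench, 105 x 145 mm (x, y) outside, 22 mm high, walls and floor 4 to 5 mm. Origin: centre of its underside. It stands either behind the thread box's raised lid or at the right front of the bench.
- thread_box: Open dark wooden thread box, fixed, 139 x 196 mm, 62 mm high. Origin: centre of its underside. Its lid stands open at the back, up to 190 mm above the bench.
- tea_mug: Speckled white mug, 78 mm wide, 101 mm high, loose bystander in the place where the tray is not. Origin: centre of its underside.
- dye_bottle_1: Loose bystander, dark brown bottle with black cap, 42 mm across, 98 mm high. Origin: centre of its underside.
- dye_bottle_2: Loose bystander, dark bottle with red cap, 38 mm across, 85 mm high. Origin: centre of its underside.
- dye_bottle_3: Loose bystander, tan bottle with white cap, 50 mm across, 120 mm high. Origin: centre of its underside.
- tape_measure: Loose bystander, yellow tape measure, 32 x 83 x 68 mm high. Origin: centre of its underside.
- beeswax: Loose bystander, block of beeswax, 36 x 58 x 20 mm high. Origin: centre of its underside.

How it is judged (in metres and radians):
On the way, in this order (a step that is already met when the one before it is completed fails the run):
1. the pricking iron lies in the tool tray (x of pricking_iron in the frame of tool_tray between -0.05 and 0.05 m and y of pricking_iron in the frame of tool_tray between -0.07 and 0.07 m and height (world z) of pricking_iron below 0.03 m and linear speed of pricking_iron below 0.05 m/s), for 0.2 s.
2. the cassette is fully home (within 3 mm of the stop, where the latch snaps in) (value of joint cassette below 0.003 m), for 0.2 s.
3. the latched cassette is tugged back with the pull scale in the green band (15 to 25 mm), held there for half a second (value of joint pull_scale between 0.015 and 0.025 m and value of joint cassette between 0.014 and 0.032 m), for 0.5 s.
At the end, for the whole second after the job is handed in: The cassette is still latched (within 10 mm of the stop), the pull scale is back within 5 mm of rest, and the pricking iron lies at rest in the tool tray (its origin within the tray's walls and below 30 mm) (value of joint pull_scale below 0.005 m and value of joint cassette below 0.01 m and x of pricking_iron in the frame of tool_tray between -0.05 and 0.05 m and y of pricking_iron in the frame of tool_tray between -0.07 and 0.07 m and height (world z) of pricking_iron below 0.03 m and linear speed of pricking_iron below 0.02 m/s); the robot touches nothing.
It fails at once if the pull scale is dragged into the red (over 32 mm, 19 N) (value of joint pull_scale above 0.032 m).
It fails at once if the pricking iron is dropped from a height or flung (over 1.5 m/s) (linear speed of pricking_iron above 1.5 m/s).
It fails at once if a bystander is shifted by more than 30 mm or knocked over (distance of any of tea_mug, dye_bottle_1, dye_bottle_2, dye_bottle_3, tape_measure, beeswax from where it was at the start of the episode above 0.03 m or angle between any of tea_mug, dye_bottle_1, dye_bottle_2, dye_bottle_3's own z axis and vertical above 0.5 rad).
It also fails if it takes over 70 s, if anything falls off the work surface, if the arm or the gripper's body presses on something with over 40 N, if the wrist force passes 120 N, or if a joint passes its speed limit or range.

## Working session

There is one attempt and no reset: what is moved stays moved. The work goes in short steps, Python scripts to look and compute and a tool call to move; the robot and the scene stay as the last step left them, time stands still between calls to the robot, and variables do not carry over. Pictures are saved under pics/ and viewed, at most 10 in all, crops included, and the job is handed in when it is done.

Besides the shell and the picture viewer there is one more tool, called after "Call:" by a JSON object that holds its "name" and its "arguments", one argument or row to a line. play_rows: Moves the arm, as the interface text tells. Its arguments: {"type":"object","properties":{"targets":{"type":"array"}},"required":["targets"]}

```bash
mkdir -p pics
cat > h.py <<'E'
import numpy as np, cv2
from cell import ctrl
from scipy.spatial.transform import Rotation as R
def shot(n,save=None):
    s=ctrl.read_state(); im,d=ctrl.get_image(n)
    if save: cv2.imwrite('pics/'+save,im[:,:,::-1])
    c=ctrl.calibration(n); f=200/np.tan(np.radians(c['vfov'])/2)
    if 'extrinsics' in c: T=np.array(c['extrinsics'])
    else:
        A=np.eye(4);A[:3,:3]=R.from_euler('xyz',s['tool_rot']).as_matrix();A[:3,3]=s['eef_pos'];T=A@np.array(c['mount'])
    v,u=np.mgrid[:400,:640]
    P=np.stack([(u-c['cx'])/f*d,(v-c['cy'])/f*d,d],-1)
    W=P@T[:3,:3].T+T[:3,3]; W[d<=0]=np.nan
    return im,W,s
def rep(cam,W,names):
    for n in names:
        for r in ctrl.trace(cam,n)[:3]:
            m=r['pixels']; p=W[m]; p=p[~np.isnan(p[:,0])]
            if len(p)<5: continue
            q=p[p[:,2]>np.percentile(p[:,2],60)]
            print(cam,n,round(r['confidence'],2),np.int32(r['bbox']),'med',np.median(p,0).round(),'lo',np.percentile(p,3,axis=0).round(),'hi',np.percentile(p,97,axis=0).round(),'top',np.median(q,0).round())
E
python3 - <<'E'
from h import *
N=['slide','cassette','pull_bar','pull_scale','pricking_iron','tool_tray','thread_box','tea_mug','dye_bottle_1','tape_measure','beeswax','end_stop']
for c in ['top','side']:
    im,W,s=shot(c,c+'1.png'); np.save(c+'W.npy',W); rep(c,W,N)
print(s)
E
```

```text
top slide 0.55 [284 145 347 251] med [ 547. -253.   21.] lo [ 449. -322.    7.] hi [ 664. -192.   63.] top [ 541. -234.   36.]
top cassette 0.88 [293 186 328 237] med [ 525. -233.   28.] lo [ 470. -264.   15.] hi [ 574. -203.   68.] top [ 551. -235.   61.]
top cassette 0.34 [163 124 229 170] med [697.  26.   4.] lo [642. -42.  -0.] hi [741.  98.  22.] top [702.  22.   7.]
top pull_bar 0.95 [293 188 323 237] med [ 525. -234.   29.] lo [ 471. -261.   23.] hi [ 573. -205.   68.] top [ 552. -236.   62.]
top pull_scale 0.52 [331 190 348 202] med [ 562. -296.   22.] lo [ 551. -320.   19.] hi [ 573. -286.   26.] top [ 562. -298.   23.]
top pull_scale 0.33 [423 169 442 189] med [ 584. -516.   58.] lo [ 572. -548.   -1.] hi [ 608. -505.   85.] top [ 588. -520.   80.]
top pricking_iron 0.5 [292 159 332 181] med [ 624. -260.   42.] lo [ 606. -286.   12.] hi [ 642. -202.   46.] top [ 631. -231.   44.]
top tool_tray 0.61 [161 124 228 171] med [697.  26.   4.] lo [642. -42.  -0.] hi [741.  98.  22.] top [701.  21.   8.]
top tea_mug 0.86 [389 213 439 256] med [ 462. -466.   52.] lo [ 425. -502.    
[... 2633 characters left out ...]
-265.   37.]
{'clock': 0.65, 'qpos': array([ 1.20320193,  0.62836768,  0.03852887,  1.51741808, -0.02702101,
        0.99628388, -0.01998646]), 'qd': array([-0.00095595, -0.00052518, -0.00196771, -0.00011291, -0.00018813,
       -0.00019412,  0.00023714]), 'tau': array([-5.32295708e-04, -5.63068306e+01,  1.22486494e+00, -1.93731970e+01,
        1.08473579e-02,  1.48113479e-03,  3.21795471e-05]), 'eef_pos': array([ 193.22172976, -620.63069989,  224.82911158]), 'tool_rot': array([ 3.14155140e+00, -3.90582053e-05,  3.01747743e-01]), 'force': array([ 0.20972303,  0.49245351, -0.44726611]), 'torque': array([-0.0257398 ,  0.03493848, -0.02851777]), 'gripper_force': 0.0, 'width': 84.95468098481702}
```

Run:
```python
import cv2,numpy as np
t=cv2.imread('pics/top1.png');s=cv2.imread('pics/side1.png')
a=cv2.resize(t[90:310,140:460],(800,550),interpolation=cv2.INTER_CUBIC)
cv2.imwrite('pics/a.png',a); cv2.imwrite('pics/b.png',cv2.resize(s[110:310,200:480],(798,570),interpolation=cv2.INTER_CUBIC))
```

```text
(no output)
```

View pics/a.png

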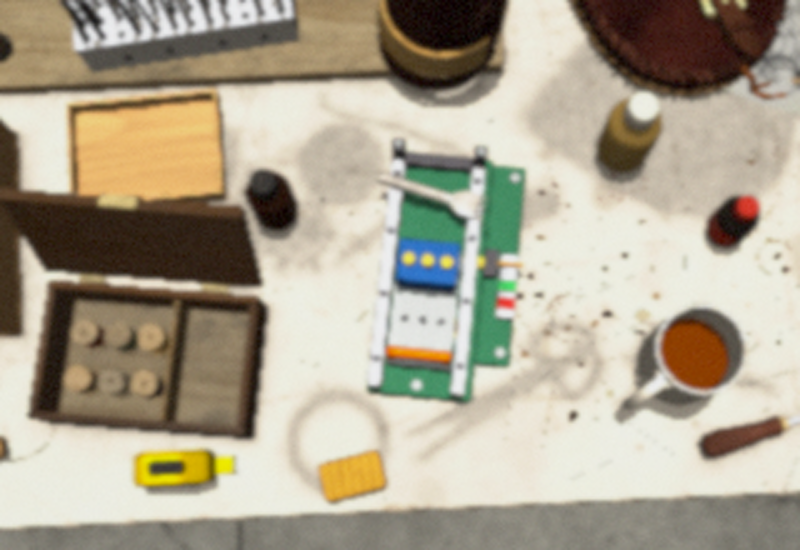

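View pics/b.png

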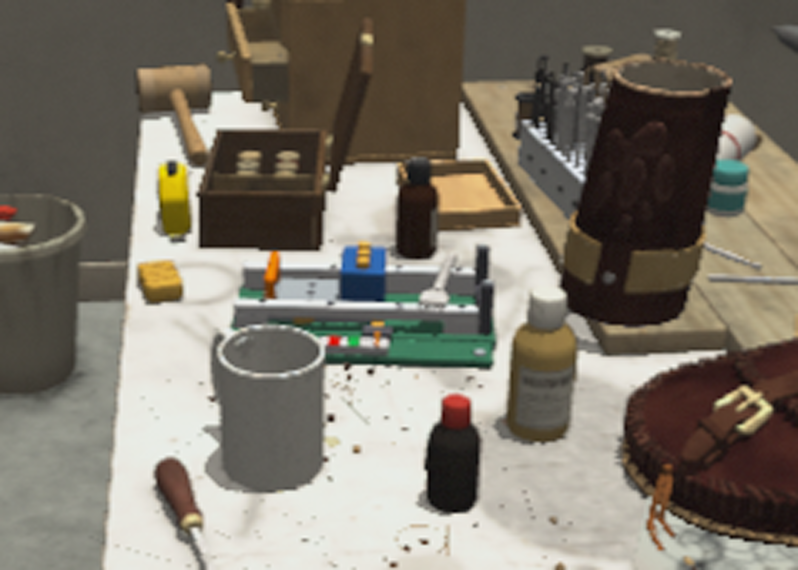

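```bash
cat > fit.py <<'E'
from h import *
def rect(W,lo,hi,n):
    m=np.all((W>lo)&(W<hi),-1); p=W[m]; 
    if len(p)<5: print(n,len(p));return
    r=cv2.minAreaRect(p[:,:2].astype(np.float32)); print(n,len(p),np.round(r[0],1),np.round(r[1],1),round(r[2],1),'z',p[:,2].mean().round(1)); return p
if __name__=='__main__':
    W=np.load('topW.npy')
    rect(W,[430,-300,33],[680,-170,39],'rails')
    rect(W,[596,-310,40],[648,-180,60],'iron')
    rect(W,[520,-290,62],[590,-190,75],'blue')
    rect(W,[450,-290,43],[510,-190,58],'bar')
    rect(W,[630,-60,15],[760,120,27],'tray')
    rect(W,[600,-310,50],[700,-170,67],'posts')
    rect(W,[560,-60,100],[680,140,200],'lid')
    rect(W,[580,-140,85],[650,-60,105],'bottle1')
    p=W[np.all((W>[596,-310,40])&(W<[648,-180,60]),-1)]; print(p.round()[::3])
E
python3 fit.py
```

```text
rails 844 [ 553.2 -238.2] [ 90.2 216.6] 81.8 z 35.6
iron 177 [ 630.7 -244.1] [99.  23.1] 65.1 z 42.9
blue 220 [ 557.2 -237.9] [53.2 38.4] 81.6 z 64.8
bar 117 [ 476.5 -226.2] [56.4 10. ] 81.7 z 53.5
tray 494 [699.5  30.5] [178.8 120.9] 90.0 z 20.0
posts 66 [ 664.9 -252.9] [87.8 12.7] 81.8 z 58.2
lid 1847 [576.5  19.7] [161.4  34.5] 83.1 z 157.0
bottle1 105 [626.9 -96.3] [21.5 23.5] 37.6 z 95.4
[[ 647. -199.   44.]
 [ 644. -199.   45.]
 [ 645. -206.   43.]
 [ 642. -199.   46.]
 [ 642. -206.   44.]
 [ 642. -213.   44.]
 [ 640. -196.   43.]
 [ 639. -206.   45.]
 [ 639. -213.   44.]
 [ 640. -220.   42.]
 [ 639. -201.   40.]
 [ 638. -208.   42.]
 [ 637. -215.   43.]
 [ 636. -222.   46.]
 [ 637. -231.   42.]
 [ 635. -212.   43.]
 [ 635. -219.   43.]
 [ 635. -226.   42.]
 [ 633. -233.   47.]
 [ 633. -215.   41.]
 [ 633. -222.   42.]
 [ 632. -229.   42.]
 [ 631. -235.   44.]
 [ 631. -242.   44.]
 [ 630. -226.   43.]
 [ 629. -235.   43.]
 [ 628. -242.   45.]
 [ 629. -252.   43.]
 [ 627. -228.   42.]
 [ 626. -238.   44.]
 [ 626. -244.   45.]
 [ 626. -251.   43.]
 [ 626. -268.   40.]
 [ 626. -275.   40.]
 [ 625. -281.   44.]
 [ 624. -244.   44.]
 [ 624. -251.   43.]
 [ 623. -258.   43.]
 [ 624. -265.   41.]
 [ 623. -279.   41.]
 [ 622. -244.   41.]
 [ 621. -251.   45.]
 [ 620. -258.   45.]
 [ 621. -265.   43.]
 [ 621. -272.   41.]
 [ 620. -291.   41.]
 [ 618. -263.   44.]
 [ 619. -272.   41.]
 [ 618. -288.   40.]
 [ 616. -270.   40.]
 [ 616. -281.   42.]
 [ 613. -267.   43.]
 [ 613. -279.   42.]
 [ 611. -272.   41.]
 [ 610. -283.   43.]
 [ 609. -269.   41.]
 [ 606. -269.   42.]
 [ 606. -278.   41.]
 [ 604. -278.   43.]]
```

Call:
{"name": "play_rows", "arguments": {
  "targets": [
    [0.6,4.4,-1.9,-0.2,-5],
    [0.6,8.8,-3.8,-0.2,-10],
    [0.6,13.2,-5.8,-0.2,-15],
    [0.6,17.6,-7.7,0,-20],
    [0.6,22,-9.6,0,-25],
    [0.6,26.3,-11.5,0,-30],
    [0.6,30.7,-13.5,0,-35],
    [0.6,35.1,-15.4,0,-40],
    [0.6,39.5,-17.3,0,-45],
    [0.6,43.9,-19.2,0,-50]
  ]
}}

```text
clock: 2.3
eef_pos: [556.7, -305.5, 225.1]
tool_rot: [3.141, 0.0, 1.178]
force: [0.2, -1.3, -0.7]
width: 34.5
gripper_force: 0.0
```

```bash
cat >> h.py <<'E'
def go(x,y,z,yawdeg,s=None):
    s=s or ctrl.read_state(); M=R.from_euler('xyz',s['tool_rot']).as_matrix()
    d=M.T@(np.array([x,y,z])-s['eef_pos']); sp=-(yawdeg-np.degrees(s['tool_rot'][2])); sp=(sp+90)%180-90
    print('at',s['eef_pos'].round(1),'yaw',np.degrees(s['tool_rot'][2]).round(1),'cm',(d/10).round(2),'spin',round(sp,1),'F',s['force'].round(1),'w',round(s['width'],1),'t',s['clock'],'q',s['qpos'].round(2))
E
python3 -c "
from h import *
go(627,-243,200,67.5)"
```

```text
at [ 556.7 -305.5  225.1] yaw 67.5 cm [8.47 4.1  2.51] spin -0.0 F [ 0.2 -1.3 -0.7] w 34.5 t 2.3 q [ 0.58  0.61 -0.21  1.56  0.14  0.99 -0.06]
```

Call:
{"name": "play_rows", "arguments": {
  "targets": [
    [0.65,4.2,2,1.2,0],
    [0.65,8.4,4.1,2.5,0],
    [0.65,8.4,4.1,2.5,0],
    [0.65,8.4,4.1,2.5,0]
  ]
}}

```text
clock: 2.7
eef_pos: [626.1, -243.4, 199.0]
tool_rot: [-3.14, -0.0, 1.178]
force: [0.1, -0.7, 0.7]
width: 30.1
gripper_force: 0.0
```

```bash
python3 -c "
from h import *
from fit import rect
im,W,s=shot('wrist','w1.png'); np.save('wW.npy',W)
rep('wrist',W,['pricking_iron'])
p=rect(W,[590,-310,41.5],[660,-180,60],'iron')
q=p[(p[:,1]>-250)]
print(cv2.minAreaRect(q[:,:2].astype(np.float32)))
v=cv2.fitLine(q[:,:2].astype(np.float32),cv2.DIST_HUBER,0,.01,.01).ravel();print(v,np.degrees(np.arctan2(v[1],v[0])))
rect(W,[430,-330,33],[680,-170,38],'rails');rect(W,[520,-290,62],[590,-190,75],'blue')
go(627,-243,61,67.5)"
```

```text
wrist pricking_iron 0.8 [315 138 334 223] med [ 625. -250.   44.] lo [ 607. -285.   39.] hi [ 644. -199.   47.] top [ 635. -220.   46.]
iron 833 [ 637.4 -243.5] [96.3 58. ] 80.8 z 44.8
((634.3181762695312, -223.78890991210938), (58.1031494140625, 9.751577377319336), 70.06444549560547)
[ 3.4262085e-01  9.3947375e-01  6.3484790e+02 -2.2216388e+02] 69.96336
rails 3414 [ 558.1 -233.5] [ 97.1 226. ] 82.1 z 36.2
blue 1539 [ 557.5 -237.7] [54.3 38.8] 81.5 z 64.4
at [ 624.7 -246.7  199.9] yaw 67.2 cm [ 0.45  0.07 13.89] spin -0.3 F [-0.2  0.4  0.2] w 30.0 t 2.8 q [ 0.44  0.69 -0.2   1.47  0.15  0.99 -0.19]
```

View pics/w1.png

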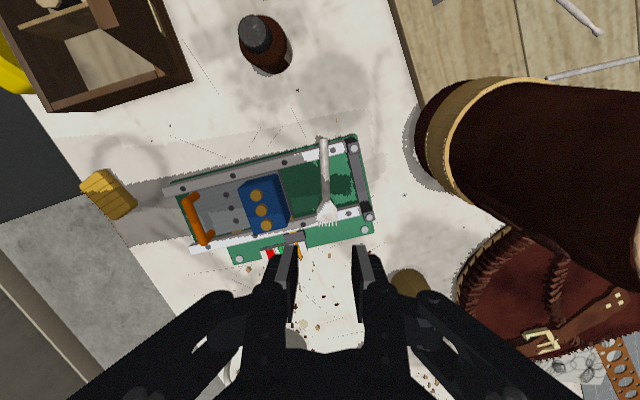

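Call:
{"name": "play_rows", "arguments": {
  "targets": [
    [0.65,0.1,0.1,3,-2.5],
    [0.65,0.1,0.1,6,-2.5],
    [0.65,0.1,0.1,9,-2.5],
    [0.65,0.1,0.1,11,-2.5],
    [0.65,0.1,0.1,12,-2.5],
    [0.65,0.1,0.1,12,-2.5],
    [0.65,0.1,0.1,12,-2.5]
  ]
}}

```text
clock: 3.5
eef_pos: [627.3, -245.7, 81.0]
tool_rot: [3.14, 0.0, 1.217]
force: [0.3, 0.3, 1.1]
width: 29.6
gripper_force: 0.0
```

```bash
python3 -c "
from h import *
from fit import rect
im,W,s=shot('wrist','w2.png')
go(627.5,-242.6,61,70)
p=rect(W,[590,-320,41],[660,-180,50],'iron')
"
```

```text
at [ 627.7 -245.5   81.4] yaw 69.7 cm [ 0.27 -0.13  2.04] spin -0.3 F [0.7 0.1 0. ] w 30.2 t 3.55 q [ 0.43  0.83 -0.18  1.56  0.19  0.77 -0.18]
iron 2060 [ 625.6 -243.7] [56.8 92.1] 7.8 z 43.9
```

View pics/w2.png

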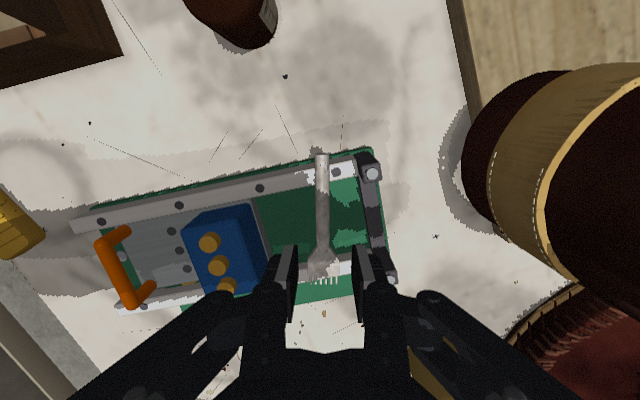

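Call:
{"name": "play_rows", "arguments": {
  "targets": [
    [0.65,0.2,-0.1,1,0],
    [0.65,0.3,-0.1,2,0],
    [0.65,0.3,-0.1,2,0],
    [1,0.3,-0.1,2,0],
    [1,0.3,-0.1,2,0],
    [1,0.3,-0.1,2,0],
    [1,0.3,-0.1,2,0],
    [1,0.3,-0.1,2,0]
  ]
}}

```text
clock: 4.35
eef_pos: [627.1, -241.6, 60.0]
tool_rot: [3.141, -0.0, 1.218]
force: [-1.1, -0.0, 0.4]
width: -0.1
gripper_force: 0.0
```

```bash
python3 -c "
from h import *
from fit import rect
im,W,s=shot('wrist','w3.png')
print(ctrl.finger_overhang)
go(627.5,-242.6,61,70)
rep('wrist',W,['pricking_iron'])
im,W,s=shot('top'); rep('top',W,['pricking_iron']);rect(W,[596,-310,40],[648,-180,50],'iron')
"
```

```text
25.0
at [ 627.1 -241.6   60. ] yaw 69.8 cm [-0.08  0.08 -0.1 ] spin -0.2 F [-1.1 -0.7  0.5] w -0.1 t 4.4 q [ 0.43  0.86 -0.18  1.57  0.2   0.73 -0.19]
wrist pricking_iron 0.97 [317 164 332 246] med [ 636. -218.   45.] lo [ 625. -242.   42.] hi [ 646. -197.   47.] top [ 639. -211.   46.]
iron 2
```

View pics/w3.png

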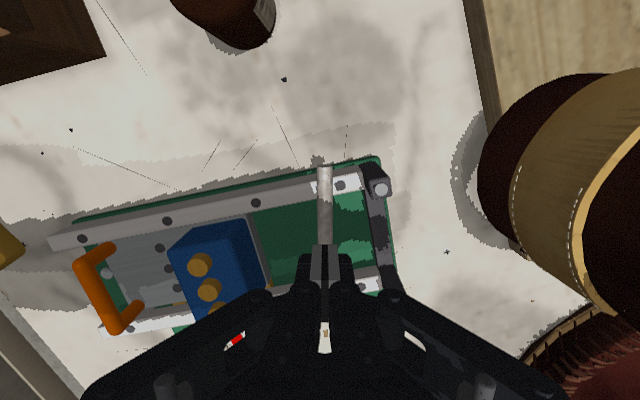

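Call:
{"name": "play_rows", "arguments": {
  "targets": [
    [0.65,0,0,-0.5,0],
    [0.65,0,0,-0.5,0],
    [0.65,0,0,-0.5,0],
    [0.65,0,0,0.7,0],
    [0.65,0,0,0.7,0],
    [1,0,0,0.7,0],
    [1,0,0,0.7,0],
    [1,0,0,0.7,0],
    [1,0,0,0.7,0]
  ]
}}

```text
clock: 5.45
eef_pos: [627.1, -241.5, 53.0]
tool_rot: [3.141, 0.0, 1.218]
force: [0.2, 0.2, 0.6]
width: -0.0
gripper_force: 0.0
```

```bash
python3 -c "
from h import *
im,W,s=shot('wrist','w4.png')
M=R.from_euler('xyz',s['tool_rot']).as_matrix()
for v in range(170,350,8):
  print(v,[tuple(W[v,u].round().astype(int)) if W[v,u,0]==W[v,u,0] else 0 for u in (310,318,325,332,340)])
print(np.array(ctrl.calibration('wrist')['mount']).round(2))
rep('wrist',W,['pricking_iron'])
cv2.imwrite('pics/w4c.png',cv2.resize(im[130:330,220:420,::-1],(600,600)))
"
```

```text
170 [(np.int64(631), np.int64(-202), np.int64(5)), (np.int64(641), np.int64(-196), np.int64(46)), (np.int64(644), np.int64(-198), np.int64(46)), (np.int64(648), np.int64(-199), np.int64(44)), (np.int64(651), np.int64(-207), np.int64(17))]
178 [(np.int64(631), np.int64(-204), np.int64(20)), (np.int64(639), np.int64(-201), np.int64(44)), (np.int64(643), np.int64(-202), np.int64(46)), (np.int64(646), np.int64(-203), np.int64(45)), (np.int64(650), np.int64(-207), np.int64(36))]
186 [(np.int64(632), np.int64(-206), np.int64(36)), (np.int64(637), np.int64(-205), np.int64(45)), (np.int64(641), np.int64(-206), np.int64(48)), (np.int64(645), np.int64(-208), np.int64(43)), (np.int64(649), np.int64(-211), np.int64(38))]
194 [(np.int64(630), np.int64(-210), np.int64(37)), (np.int64(636), np.int64(-210), np.int64(45)), (np.int64(639), np.int64(-210), np.int64(47)), (np.int64(643), np.int64(-213), np.int64(43)), (np.int64(647), np.int64(-216), np.int64(37))]
202 [(np.int64(628), np.int64(-215), np.int64(36)), (np.int64(634), np.int64(-214), np.int64(45)), (np.int64(638), np.int64(-215), np.int64(4
[... 4119 characters left out ...]
nt64(637), np.int64(-230), np.int64(134))]
346 [(np.int64(626), np.int64(-232), np.int64(131)), (np.int64(621), np.int64(-252), np.int64(111)), (np.int64(586), np.int64(-357), np.int64(0)), (np.int64(628), np.int64(-250), np.int64(115)), (np.int64(636), np.int64(-231), np.int64(135))]
[[  -0.     -0.95   -0.31   80.41]
 [   1.     -0.     -0.      0.54]
 [   0.     -0.31    0.95 -149.66]
 [   0.      0.      0.      1.  ]]
wrist pricking_iron 0.68 [317 167 330 245] med [ 637. -216.   45.] lo [ 627. -239.   42.] hi [ 646. -197.   47.] top [ 639. -210.   46.]
wrist pricking_iron 0.62 [ 35 158 404 350] med [ 565. -223.   30.] lo [ 457. -283.   11.] hi [ 667. -184.   64.] top [ 558. -216.   50.]
```

View pics/w4c.png

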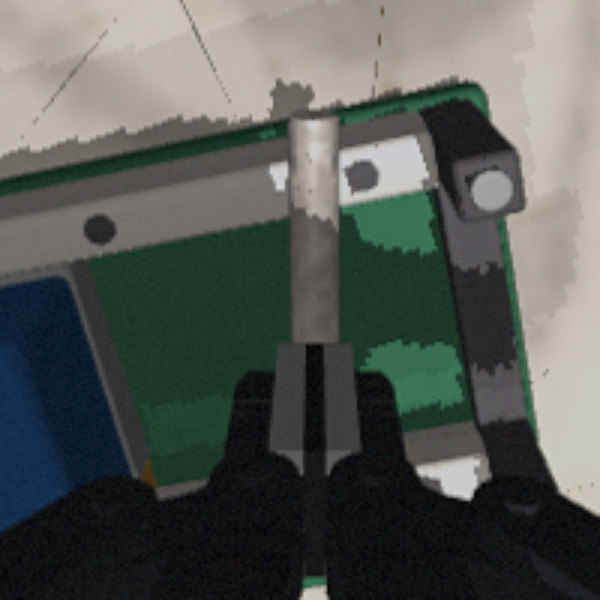

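Call:
{"name": "play_rows", "arguments": {
  "targets": [
    [0.65,0,0,0,0],
    [0.65,0,0,0,0],
    [0.65,0,0,0.5,0],
    [0.65,0,0,1,0],
    [0.65,0,0,1.5,0],
    [0.65,0,0,2,0],
    [0.65,0,0,2,0]
  ]
}}

```text
clock: 6.25
eef_pos: [626.2, -241.2, 31.7]
tool_rot: [-3.14, 0.0, 1.218]
force: [-1.6, -0.2, 1.2]
width: 29.8
gripper_force: 0.0
```

```bash
python3 -c "
from h import *
im,W,s=shot('wrist','w5.png')
cv2.imwrite('pics/w5c.png',cv2.resize(im[130:330,220:420,::-1],(600,600)))
M=R.from_euler('xyz',s['tool_rot']).as_matrix()
T=(W-s['eef_pos'])@M
k=(abs(T[...,0])<25)&(abs(T[...,1])<40)&(W[...,2]>48)
print(s['eef_pos'],s['force'],s['width'])
m=k&(T[...,2]>-60)
for v in range(200,340,6):
  u=np.where(m[v])[0]
  if len(u): print(v,[(int(a),*T[v,a].round().astype(int)) for a in u[::max(1,len(u)//6)]])
"
```

```text
[ 626.24191071 -241.19324107   31.65049282] [-1.60134058 -0.21919747  1.20507763] 29.769862526355464
248 [(284, np.int64(11), np.int64(-21), np.int64(-16)), (291, np.int64(11), np.int64(-17), np.int64(-17)), (294, np.int64(11), np.int64(-15), np.int64(-16)), (357, np.int64(11), np.int64(17), np.int64(-17)), (364, np.int64(11), np.int64(21), np.int64(-16)), (365, np.int64(11), np.int64(21), np.int64(-17))]
254 [(282, np.int64(10), np.int64(-21), np.int64(-22)), (286, np.int64(11), np.int64(-19), np.int64(-22)), (290, np.int64(11), np.int64(-17), np.int64(-22)), (294, np.int64(11), np.int64(-15), np.int64(-22)), (356, np.int64(11), np.int64(16), np.int64(-22)), (360, np.int64(11), np.int64(18), np.int64(-22)), (364, np.int64(11), np.int64(20), np.int64(-23))]
260 [(269, np.int64(7), np.int64(-28), np.int64(-22)), (278, np.int64(7), np.int64(-23), np.int64(-21)), (287, np.int64(11), np.int64(-18), np.int64(-28)), (296, np.int64(4), np.int64(-14), np.int64(-17)), (361, np.int64(11), np.int64(18), np.int64(-29)), (370, np.int64(6), np.int64(24), np.int64(-21)), (379, np.int64(7), np.int64
[... 2893 characters left out ...]
 np.int64(-15), np.int64(-45)), (357, np.int64(-10), np.int64(16), np.int64(-40)), (360, np.int64(-7), np.int64(16), np.int64(-45)), (363, np.int64(-4), np.int64(17), np.int64(-49)), (400, np.int64(6), np.int64(29), np.int64(-60))]
320 [(285, np.int64(-4), np.int64(-16), np.int64(-52)), (287, np.int64(-10), np.int64(-16), np.int64(-45)), (289, np.int64(-10), np.int64(-15), np.int64(-45)), (291, np.int64(-9), np.int64(-14), np.int64(-46)), (359, np.int64(-10), np.int64(16), np.int64(-45)), (361, np.int64(-10), np.int64(17), np.int64(-45)), (363, np.int64(-7), np.int64(17), np.int64(-48))]
326 [(285, np.int64(-6), np.int64(-16), np.int64(-53)), (364, np.int64(-7), np.int64(17), np.int64(-52))]
```

View pics/w5c.png

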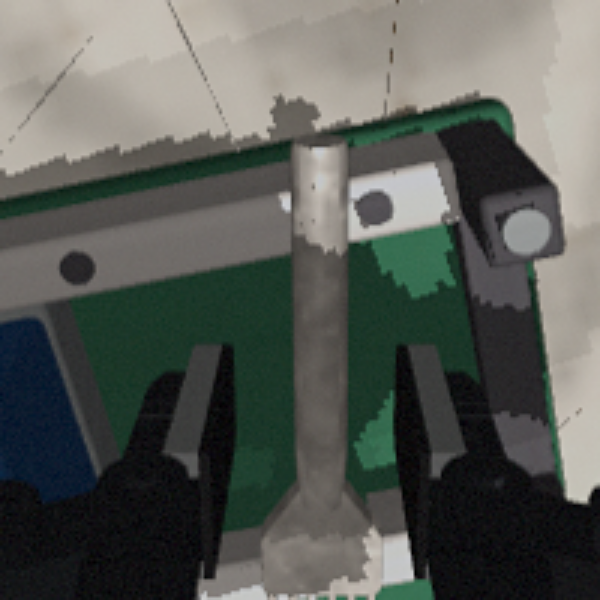

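Call:
{"name": "play_rows", "arguments": {
  "targets": [
    [0.65,0,0,0.4,0],
    [0.65,0,0,0.8,0],
    [0.65,0,0,0.8,0],
    [1,0,0,0.8,0],
    [1,0,0,0.8,0],
    [1,0,0,0.8,0],
    [1,0,0,0.8,0]
  ]
}}

```text
clock: 7.0
eef_pos: [627.2, -241.6, 25.1]
tool_rot: [3.141, -0.0, 1.218]
force: [-0.2, 0.0, 0.7]
width: 8.4
gripper_force: 60.0
```

Call:
{"name": "play_rows", "arguments": {
  "targets": [
    [1,0,0,-0.5,0],
    [1,0,0,-2,0],
    [1,0,0,-4.5,0],
    [1,0,0,-8,0],
    [1,0,0,-11,0],
    [1,0,0,-12.5,0],
    [1,0,0,-12.5,0]
  ]
}}

```text
clock: 7.7
eef_pos: [628.7, -242.0, 153.0]
tool_rot: [3.136, -0.0, 1.218]
force: [-0.0, -0.1, -0.8]
width: 8.2
gripper_force: 59.9
```

```bash
python3 -c "
from h import *
from fit import rect
im,W,s=shot('top','t2.png')
rep('top',W,['tool_tray'])
go(690,26,150,93)
r=ctrl.trace('top','tool_tray')[0]; m=r['pixels']
p=W[m];p=p[(p[:,2]>-5)&(p[:,2]<28)]
print(cv2.minAreaRect(p[:,:2].astype(np.float32)))
for lo,hi in((-5,8),(15,26)):
  q=p[(p[:,2]>lo)&(p[:,2]<hi)]; print(len(q),q.min(0),q.max(0))
im,W,s=shot('wrist')
M=R.from_euler('xyz',s['tool_rot']).as_matrix();T=(W-s['eef_pos'])@M
rep('wrist',T*[1,1,-1],['pricking_iron'])
"
```

```text
top tool_tray 0.62 [165 126 230 171] med [704.  36.   4.] lo [651. -34.  -1.] hi [742.  98.  22.] top [713.  39.   7.]
at [ 626.3 -241.3  149.2] yaw 69.8 cm [27.29 -3.26 -0.08] spin -23.2 F [-0.2 -0.4 -0.7] w 8.0 t 7.8 q [ 0.44  0.75 -0.2   1.52  0.17  0.9  -0.17]
((695.77685546875, 30.887371063232422), (117.44384002685547, 151.78329467773438), 4.719386577606201)
1834 [646.5918483  -43.21135703  -3.7632245 ] [757.43522496 110.23866698   7.99477688]
274 [638.32989851 -43.87122337  15.08354283] [746.16616869 103.18568168  25.09632679]
wrist pricking_iron 0.58 [312 180 337 345] med [ 9.  0. 20.] lo [-45.  -5.  16.] hi [47.  5. 22.] top [28.  0. 21.]
wrist pricking_iron 0.3 [137 144 383 284] med [ -18.  -59. -121.] lo [ -97. -161. -139.] hi [ 38.  46. -85.] top [ -12.  -64. -105.]
```

Call:
{"name": "play_rows", "arguments": {
  "targets": [
    [1,2,-0.2,0,-2],
    [1,5.5,-0.5,0,-5],
    [1,9.5,-0.9,0,-8],
    [1,13.5,-1.3,0,-12],
    [1,17.5,-1.7,0,-16],
    [1,21.5,-2.1,0,-20],
    [1,25,-2.5,0,-23],
    [1,27,-2.7,0,-24],
    [1,27.9,-2.8,0,-24],
    [1,27.9,-2.8,0,-24]
  ]
}}

```text
clock: 8.95
eef_pos: [696.9, 31.0, 149.3]
tool_rot: [-3.141, 0.0, 1.638]
force: [-0.2, 0.1, -0.8]
width: 8.2
gripper_force: 59.9
```

```bash
python3 -c "
from h import *
from fit import rect
im,W,s=shot('wrist','w6.png')
go(697,30,10,94)
rect(W,[630,-60,16],[760,120,26],'tray')
k=(W[...,2]>15)&(W[...,2]<27)&(W[...,0]>625)&(W[...,0]<760)&(W[...,1]>-60)&(W[...,1]<120)
p=W[k]; print(np.percentile(p,[2,98],axis=0).round())
k=(W[...,2]>2)&(W[...,2]<8)&(W[...,0]>660)&(W[...,0]<735)&(W[...,1]>-30)&(W[...,1]<90);print('floor',np.median(W[k],0))
k=(W[...,2]>60)&(W[...,2]<210)&(W[...,0]<650)&(W[...,1]<150);print('lid',np.percentile(W[k],[2,98],axis=0).round() if k.any() else 0)
M=R.from_euler('xyz',s['tool_rot']).as_matrix();T=(W-s['eef_pos'])@M
rep('wrist',T*[1,1,-1],['pricking_iron'])
"
```

```text
at [696.8  28.7 149.3] yaw 93.7 cm [ 0.15  0.05 13.93] spin -0.3 F [ 0.5 -0.2 -0.2] w 8.1 t 9.0 q [ 0.07  0.79 -0.29  1.43  0.25  0.96 -0.22]
tray 2727 [696.6  29.6] [127.  179.3] 0.1 z 21.4
[[636. -46.  15.]
 [760. 111.  24.]]
floor [695.9814201   44.82352254   4.40456837]
lid [[423. -68.  61.]
 [625. 150. 195.]]
wrist pricking_iron 0.63 [311 177 335 345] med [ 9.  0. 20.] lo [-45.  -5.  15.] hi [47.  5. 22.] top [28.  0. 21.]
wrist pricking_iron 0.49 [155 336 160 340] med [-200. -214. -143.] lo [-201. -217. -148.] hi [-199. -211. -139.] top [-200. -214. -140.]
```

View pics/w6.png

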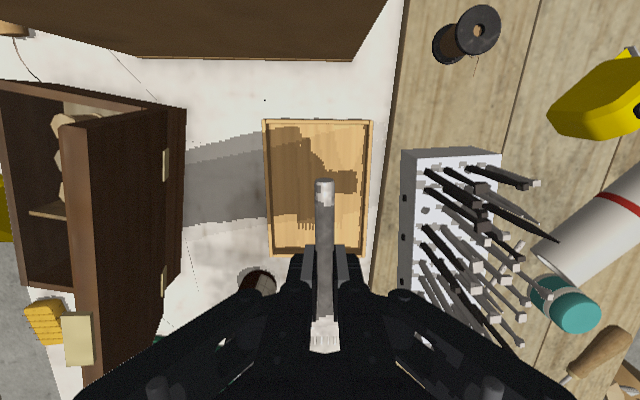

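Call:
{"name": "play_rows", "arguments": {
  "targets": [
    [1,0,0,2,0],
    [1,0,0,5,0],
    [1,0,0,8.5,0],
    [1,0,0,11.5,0],
    [1,0,0,13.5,0],
    [1,0,0,14.5,0],
    [1,0,0,15,0],
    [1,0,0,15.2,0],
    [1,0,0,15.2,0]
  ]
}}

```text
clock: 9.95
eef_pos: [697.9, 29.5, -1.2]
tool_rot: [3.14, 0.0, 1.636]
force: [-0.0, -0.6, -1.1]
width: 7.6
gripper_force: 59.9
```

Lower a little more, then release and retreat up.

Call:
{"name": "play_rows", "arguments": {
  "targets": [
    [1,0,0,0.2,0],
    [1,0,0,0.2,0],
    [0.75,0,0,0.2,0],
    [0.75,0,0,0.2,0],
    [0.7,0,0,0.2,0],
    [0.7,0,0,-2,0],
    [0.7,0,0,-6,0],
    [0.7,0,0,-11,0],
    [0.7,0,0,-16,0],
    [0.7,0,0,-20,0]
  ]
}}

```text
clock: 10.95
eef_pos: [697.0, 30.3, 200.6]
tool_rot: [3.141, -0.0, 1.637]
force: [1.0, 0.3, -0.2]
width: 26.0
gripper_force: 0.0
```

```bash
python3 -c "
from h import *
from fit import rect
im,W,s=shot('top','t3.png'); rep('top',W,['pricking_iron','tool_tray'])
k=W[...,2]>0
rect(W,[520,-290,62],[590,-190,75],'blue')
rect(W,[430,-330,33],[680,-170,39],'rails')
rect(W,[450,-290,43],[510,-190,58],'bar')
go(450,-222,190,70)
im,W,s=shot('wrist');rep('wrist',W,['pricking_iron'])
"
```

```text
top pricking_iron 0.73 [180 139 219 154] med [699.  13.  11.] lo [691. -16.   6.] hi [712.  71.  15.] top [697.  27.  13.]
top tool_tray 0.8 [164 128 230 170] med [692.  28.   4.] lo [642. -42.  -0.] hi [741.  98.  22.] top [703.  24.   9.]
blue 197 [ 556.3 -237.6] [53. 38.] 83.9 z 65.1
rails 850 [ 553.2 -236.9] [ 88.  215.9] 81.9 z 35.5
bar 117 [ 476.6 -226.1] [56.5  9.6] 82.2 z 53.5
at [698.6  30.4 201.3] yaw 93.8 cm [-23.55 -26.48   0.97] spin 23.8 F [ 0.7  0.4 -0. ] w 25.6 t 11.1 q [ 0.08  0.74 -0.3   1.39  0.23  1.05 -0.2 ]
wrist pricking_iron 0.75 [317 136 332 216] med [698.  18.  12.] lo [690. -19.   4.] hi [711.  76.  15.] top [698.  41.  14.]
```

Call:
{"name": "play_rows", "arguments": {
  "targets": [
    [0.65,-4.5,-0.5,0,0],
    [0.65,-9,-1,0,0],
    [0.65,-13.5,-1.5,0,0],
    [0.65,-18,-2.5,0,2],
    [0.65,-19.3,-6.5,0.5,4],
    [0.65,-20.5,-10.5,1.5,6],
    [0.65,-21.5,-14.5,3,8],
    [0.65,-22.8,-18.5,4,10],
    [0.65,-23.8,-22,5,12],
    [0.65,-24.1,-23.8,5,12]
  ]
}}

```text
clock: 12.2
eef_pos: [468.8, -227.0, 144.5]
tool_rot: [-3.132, -0.001, 1.423]
force: [0.7, 0.3, 0.0]
width: 29.9
gripper_force: 0.0
```

Call:
{"name": "play_rows", "arguments": {
  "targets": [
    [0.65,0,0,4,0],
    [0.65,0,0,5,0],
    [0.65,0,0,5,0],
    [0.65,0,0,5,0]
  ]
}}

```text
clock: 12.6
eef_pos: [475.9, -225.6, 97.6]
tool_rot: [-3.141, -0.001, 1.428]
force: [0.0, 0.5, 1.4]
width: 29.9
gripper_force: 0.0
```

```bash
python3 -c "
from h import *
from fit import rect
im,W,s=shot('wrist','w7.png')
go(476.5,-226,26,81.8)
p=rect(W,[450,-290,47],[510,-190,58],'bar')
print(np.median(p,0))
rect(W,[520,-290,62],[590,-190,75],'blue')
rect(W,[600,-310,50],[700,-170,67],'posts')
rect(W,[430,-330,33],[680,-170,38],'rails')
"
```

```text
at [ 476.4 -225.8   98.2] yaw 81.8 cm [-0.02  0.01  7.22] spin 0.0 F [ 0.8 -0.2 -0.7] w 30.0 t 12.65 q [ 0.54  0.65 -0.23  1.97  0.26  0.55 -0.01]
bar 987 [ 475.6 -225.6] [59.1  9.5] 82.1 z 54.8
[ 476.20283945 -222.54711816   55.08831138]
blue 3593 [ 556.4 -237.5] [54.4 39. ] 81.7 z 64.4
posts 1035 [ 663.8 -253.3] [88.  14.9] 82.0 z 57.9
rails 7097 [ 557.5 -237.7] [ 87.9 226.6] 81.8 z 36.3
```

View pics/w7.png

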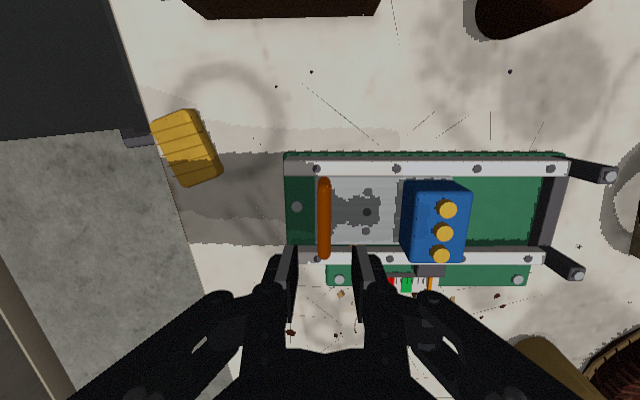

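Call:
{"name": "play_rows", "arguments": {
  "targets": [
    [0.65,0,0,2.5,0],
    [0.65,0,0,5,0],
    [0.65,0,0,6.5,0],
    [0.65,0,0,7.1,0],
    [0.65,0,0,7.1,0],
    [1,0,0,7.1,0],
    [1,0,0,7.1,0],
    [1,0,0,7.1,0],
    [1,0,0,7.1,0]
  ]
}}

```text
clock: 13.55
eef_pos: [476.4, -226.4, 27.9]
tool_rot: [3.139, 0.0, 1.428]
force: [-0.3, 1.3, 7.0]
width: 8.0
gripper_force: 58.8
```

Call:
{"name": "play_rows", "arguments": {
  "targets": [
    [1,0,0.5,0,0],
    [1,0,1.5,0,0],
    [1,0,2.5,0,0],
    [1,0,3.5,0,0],
    [1,0,4.5,0,0],
    [1,0,5.5,0,0],
    [1,0,6.5,0,0],
    [1,0,7.2,0,0],
    [1,0,7.2,0,0],
    [1,0,7.2,0,0]
  ]
}}

```text
clock: 14.55
eef_pos: [548.7, -236.8, 28.0]
tool_rot: [3.137, 0.0, 1.428]
force: [3.0, -0.6, 5.5]
width: 7.7
gripper_force: 59.4
```

```bash
python3 -c "
from h import *
from fit import rect
im,W,s=shot('wrist','w8.png')
go(558,-237.5,26,81.8)
rect(W,[580,-290,62],[670,-190,75],'blue')
rect(W,[600,-310,50],[700,-170,61],'posts')
"
```

```text
at [ 548.6 -236.7   28. ] yaw 81.8 cm [0.06 0.94 0.2 ] spin -0.0 F [ 2.3 -0.   6.2] w 7.4 t 14.6 q [ 0.48  0.83 -0.19  1.81  0.28  0.53 -0.04]
blue 7519 [ 638. -248.] [78.5 55.3] 82.2 z 64.6
posts 3676 [ 639.6 -250.1] [89.2 61.8] 81.4 z 56.5
```

Call:
{"name": "play_rows", "arguments": {
  "targets": [
    [1,0,0.3,0,0],
    [1,0,0.6,0,0],
    [1,0,0.8,0,0],
    [1,0,0.8,0,0]
  ]
}}

```text
clock: 15.0
eef_pos: [554.9, -237.7, 28.0]
tool_rot: [3.141, 0.0, 1.427]
force: [-0.3, 1.2, 8.3]
width: 7.7
gripper_force: 59.7
```

Call:
{"name": "play_rows", "arguments": {
  "targets": [
    [1,0,0.2,0,0],
    [1,0,0.2,0,0]
  ]
}}

```text
clock: 15.2
eef_pos: [556.8, -238.0, 28.0]
tool_rot: [3.141, 0.0, 1.427]
force: [-0.1, 1.6, 8.6]
width: 7.9
gripper_force: 59.8
```

Call:
{"name": "play_rows", "arguments": {
  "targets": [
    [1,0,0.2,0,0],
    [1,0,0.2,0,0]
  ]
}}

```text
clock: 15.4
eef_pos: [556.7, -238.0, 27.9]
tool_rot: [-3.138, 0.0, 1.427]
force: [-4.3, 1.4, 11.7]
width: 7.9
gripper_force: 60.2
```

Call:
{"name": "play_rows", "arguments": {
  "targets": [
    [1,0,0.2,0,0],
    [1,0,0.2,0,0],
    [1,0,0.2,0,0]
  ]
}}

```text
clock: 15.7
eef_pos: [556.7, -238.0, 27.9]
tool_rot: [-3.135, 0.0, 1.427]
force: [-7.1, 3.4, 15.9]
width: 7.6
gripper_force: 60.6
```

```bash
python3 -c "
from h import *
from fit import rect
im,W,s=shot('wrist','w9.png')
go(558,-237.5,26,81.8)
o=np.array([663.8,-253.3]);a=np.array([.99,-.143])
for cam in ('wrist','top'):
  if cam=='top': im,W,s=shot('top','t4.png')
  d=(W[...,:2]-o)@a; e=(W[...,:2]-o)@np.array([.143,.99])
  k=(W[...,2]>62)&(W[...,2]<75)&(abs(e)<26)&(d>-60)&(d<0); print(cam,'block',np.percentile(d[k],[2,50,98]),k.sum())
  k=(W[...,2]>20)&(W[...,2]<28)&(abs(e)<26)&(d>-12)&(d<20); print('bar',np.percentile(d[k],[2,50,98]),k.sum())
"
```

```text
at [ 556.8 -237.9   27.9] yaw 81.8 cm [0.06 0.11 0.19] spin -0.0 F [-7.9  3.3 16.4] w 7.7 t 15.75 q [ 0.48  0.84 -0.2   1.77  0.28  0.57 -0.04]
wrist block [-44.14612434 -28.63387798  -8.29134399] 7358
bar [-3.60963046  2.45691885  5.97637359] 87Traceback (most recent call last):
  File "<string>", line 10, in <module>
    k=(W[...,2]>62)&(W[...,2]<75)&(abs(e)<26)&(d>-60)&(d<0); print(cam,'block',np.percentile(d[k],[2,50,98]),k.sum())
                                                                               ~~~~~~~~~~~~~^^^^^^^^^^^^^^^^
    return _quantile_unchecked(
        a, q, axis, out, overwrite_input, method, keepdims, weights)
    return _ureduce(a,
                    func=_quantile_ureduce_func,
    ...<5 lines>...
                    overwrite_input=overwrite_input,
                    method=method)
    r = func(a, **kwargs)
    result = _quantile(arr,
                       quantiles=q,
    ...<2 lines>...
                       out=out,
                       weights=wgt)
    slices_having_nans = np.isnan(arr[-1, ...])
                                  ~~~^^^^^^^^^
IndexError: index -1 is out of bounds for axis 0 with size 0
```

Call:
{"name": "play_rows", "arguments": {
  "targets": [
    [1,0,0.3,0,0],
    [1,0,0.3,0,0],
    [1,0,0.3,0,0],
    [1,0,0.3,0,0]
  ]
}}

```text
clock: 16.2
eef_pos: [556.7, -237.9, 27.8]
tool_rot: [-3.129, 0.0, 1.427]
force: [-13.6, 4.2, 21.6]
width: 7.7
gripper_force: 61.2
```

Call:
{"name": "play_rows", "arguments": {
  "targets": [
    [1,0,-0.3,0,0],
    [1,0,-0.6,0,0],
    [1,0,-0.9,0,0],
    [1,0,-1.2,0,0],
    [1,0,-1.5,0,0],
    [1,0,-1.8,0,0],
    [1,0,-1.8,0,0]
  ]
}}

```text
clock: 16.9
eef_pos: [547.5, -236.6, 28.0]
tool_rot: [3.137, 0.0, 1.428]
force: [2.9, -0.8, 7.9]
width: 7.6
gripper_force: 59.7
```

```bash
python3 -c "
from h import *
im,W,s=shot('wrist','w10.png')
go(556.7,-238,28,81.8)
rep('wrist',W,['pull_scale'])
o=np.array([663.8,-253.3]);a=np.array([.99,-.143])
d=(W[...,:2]-o)@a; e=(W[...,:2]-o)@np.array([.143,.99])
k=(W[...,2]>62)&(W[...,2]<75)&(abs(e)<26)&(d>-80)&(d<0); print('block',np.percentile(d[k],[2,50,98]),k.sum())
cv2.imwrite('pics/w10c.png',cv2.resize(im[150:350,330:560,::-1],(690,600)))
"
```

```text
at [ 547.5 -236.6   28. ] yaw 81.8 cm [-0.01  0.93 -0.  ] spin -0.0 F [ 2.5 -0.8  6.1] w 7.9 t 16.95 q [ 0.48  0.82 -0.19  1.81  0.28  0.53 -0.04]
block [-53.70630189 -38.27096449 -17.64170874] 7247
```

View pics/w10c.png

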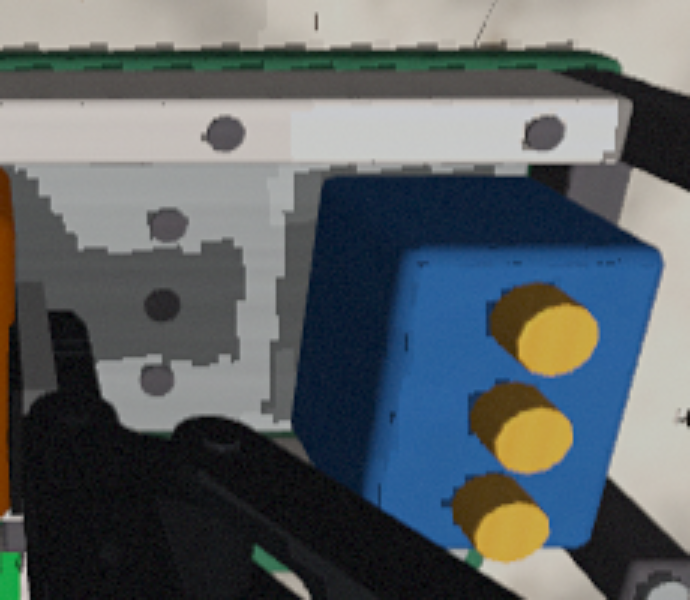

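Call:
{"name": "play_rows", "arguments": {
  "targets": [
    [1,0,-0.2,0,0],
    [1,0,-0.4,0,0],
    [1,0,-0.6,0,0],
    [1,0,-0.8,0,0],
    [1,0,-0.8,0,0]
  ]
}}

```text
clock: 17.5
eef_pos: [541.7, -235.8, 28.0]
tool_rot: [3.133, 0.0, 1.428]
force: [6.5, -0.3, 3.2]
width: 7.4
gripper_force: 59.3
```

```bash
cat > ps.py <<'E'
from h import *
o=np.array([663.8,-253.3]);a=np.array([.99,-.143]);b=np.array([.143,.99])
def hue(im,W,lo,hi,n):
    H=cv2.cvtColor(im,cv2.COLOR_RGB2HSV); d=(W[...,:2]-o)@a; e=(W[...,:2]-o)@b
    k=(H[...,0]>=lo)&(H[...,0]<=hi)&(H[...,1]>130)&(H[...,2]>110)&(e<-42)&(e>-90)&(d>-180)&(d<0)&(W[...,2]<40)
    print(n,k.sum(),(np.percentile(d[k],[5,50,95]).round(1),np.percentile(e[k],[5,50,95]).round(1),np.median(W[...,2][k]).round(1)) if k.any() else '')
for c in ('side','top','wrist'):
    im,W,s=shot(c); print(c,s['eef_pos'].round(1),s['force'].round(1))
    hue(im,W,8,22,'orange');hue(im,W,0,5,'red');hue(im,W,50,70,'green')
E
python3 ps.py
```

```text
side [ 541.7 -235.8   28. ] [ 6.5 -0.3  3.2]
orange 13 (array([-109. , -106.2, -103. ]), array([-81.4, -66.1, -45.4]), np.float64(21.5))
red 10 (array([-134.2, -130.5, -127.8]), array([-81.4, -77.2, -71.4]), np.float64(19.4))
green 11 (array([-118.2, -113.4, -110.8]), array([-80.5, -75.4, -68.1]), np.float64(19.5))
top [ 541.7 -235.8   28. ] [ 5.9 -0.6  3.9]
orange 0 
red 6 (array([-132.1, -129.7, -126.9]), array([-80.8, -79.4, -78. ]), np.float64(19.5))
green 3 (array([-113.1, -112.9, -110.2]), array([-81.1, -79.1, -79. ]), np.float64(19.4))
wrist [ 541.7 -235.8   28. ] [ 6.3 -1.3  4.1]
orange 0 
red 168 (array([-132.4, -129.4, -126.1]), array([-81.4, -75.3, -68. ]), np.float64(20.1))
green 104 (array([-118.4, -115.7, -113.5]), array([-81.5, -75.9, -68.1]), np.float64(19.9))
```

Call:
{"name": "play_rows", "arguments": {
  "targets": [
    [1,0,-0.3,0,0],
    [1,0,-0.6,0,0],
    [1,0,-0.9,0,0],
    [1,0,-1,0,0],
    [1,0,-1,0,0]
  ]
}}

```text
clock: 18.15
eef_pos: [534.3, -234.7, 28.0]
tool_rot: [3.129, 0.0, 1.428]
force: [11.3, -1.1, -1.0]
width: 7.7
gripper_force: 58.9
```

```bash
python3 ps.py
```

```text
side [ 534.3 -234.7   28. ] [11.3 -1.1 -1. ]
orange 12 (array([-116.5, -113.4, -110.4]), array([-81.7, -57.5, -44. ]), np.float64(22.5))
red 10 (array([-134.1, -130.4, -127.8]), array([-82.1, -78.7, -70.7]), np.float64(19.8))
green 2 (array([-118.4, -118.2, -118.1]), array([-78.4, -74.6, -70.8]), np.float64(20.4))
top [ 534.3 -234.7   28.1] [11.3 -0.9 -1.7]
orange 0 
red 6 (array([-132.1, -129.2, -126.8]), array([-80.6, -79.4, -78.1]), np.float64(19.8))
green 0 
wrist [ 534.3 -234.7   28. ] [10.3 -2.  -2.1]
orange 0 
red 240 (array([-134.9, -130.7, -126.4]), array([-82.1, -75. , -67.8]), np.float64(20.0))
green 0
```

Call:
{"name": "play_rows", "arguments": {
  "targets": [
    [1,0,0,0,0],
    [1,0,0,0,0],
    [1,0,0,0,0],
    [1,0,0,0,0],
    [1,0,0,0,0],
    [1,0,0,0,0],
    [1,0,0,0,0],
    [1,0,0,0,0],
    [1,0,0,0,0],
    [1,0,0,0,0]
  ]
}}

```text
clock: 19.3
eef_pos: [534.3, -234.7, 28.0]
tool_rot: [3.129, 0.0, 1.428]
force: [11.8, -2.3, -1.0]
width: 7.5
gripper_force: 58.9
```

Call:
{"name": "play_rows", "arguments": {
  "targets": [
    [1,0,0.4,0,0],
    [1,0,0.8,0,0],
    [1,0,1.2,0,0],
    [1,0,1.6,0,0],
    [1,0,2,0,0],
    [1,0,2.4,0,0],
    [1,0,2.8,0,0],
    [1,0,2.8,0,0],
    [1,0,2.8,0,0]
  ]
}}

```text
clock: 20.2
eef_pos: [556.3, -237.9, 27.9]
tool_rot: [3.14, 0.0, 1.428]
force: [0.9, 0.2, 9.8]
width: 7.6
gripper_force: 60.2
```

Open and retreat upward.

Call:
{"name": "play_rows", "arguments": {
  "targets": [
    [0.65,0,0,0,0],
    [0.65,0,0,0,0],
    [0.65,0,0,0,0],
    [0.65,0,0,0,0],
    [0.65,0,0,-2,0],
    [0.65,0,0,-6,0],
    [0.65,0,0,-10,0],
    [0.65,0,0,-14,0],
    [0.65,0,0,-16,0],
    [0.65,0,0,-16,0]
  ]
}}

```text
clock: 21.2
eef_pos: [557.7, -238.5, 190.2]
tool_rot: [3.135, 0.002, 1.427]
force: [0.6, 0.6, -0.1]
width: 30.5
gripper_force: 0.0
```

Run:
```python
from ps import *
d=(W[...,:2]-o)@a; e=(W[...,:2]-o)@b
k=(W[...,2]>62)&(W[...,2]<75)&(abs(e)<26)&(d>-80)&(d<0); print('block',np.percentile(d[k],[2,50,98]),k.sum())
im,W,s=shot('top'); rep('top',W,['pricking_iron','tool_tray','tea_mug','dye_bottle_1','tape_measure','beeswax'])
go(556,-238,188,81.8)
```

```text
side [ 557.7 -238.5  190.2] [ 0.6  0.6 -0.1]
orange 8 (array([-96.7, -94. , -90.3]), array([-75.2, -55.7, -46.2]), np.float64(22.1))
red 10 (array([-134.1, -130.6, -127.8]), array([-82.8, -76.9, -71.3]), np.float64(19.8))
green 11 (array([-118.4, -113.5, -110.8]), array([-82.4, -75.2, -66.7]), np.float64(19.5))
top [ 556.2 -238.1  188. ] [-0.4  0.7 -0.6]
orange 0 
red 16 (array([-132.2, -130. , -127. ]), array([-80.6, -75.7, -69. ]), np.float64(19.5))
green 15 (array([-115.2, -113.1, -110.3]), array([-79.3, -74.5, -67.5]), np.float64(18.0))
wrist [ 555.2 -237.8  186.5] [-1.1 -0.1  0.4]
orange 46 (array([-95.4, -94.2, -93. ]), array([-86. , -75.2, -64.9]), np.float64(23.7))
red 89 (array([-134.6, -130.7, -125.9]), array([-81.6, -74.4, -67.4]), np.float64(20.0))
green 74 (array([-117.3, -113.7, -110. ]), array([-81.6, -74.9, -68.3]), np.float64(20.0))
block [-44.74387904 -28.17162471  -8.50526276] 1747
top pricking_iron 0.46 [177 138 218 152] med [698.  23.  11.] lo [692. -16.   4.] hi [710.  77.  15.] top [697.  33.  13.]
top pricking_iron 0.46 [329 155 349 236] med [ 553. -308.   10.] lo [ 472. -328.    1.] hi [ 649. -288.   22.] top [ 553. -308.   17.]
top tool_tray 0.69 [166 128 227 171] med [692.  27.   4.] lo [642. -43.  -0.] hi [741.  98.  22.] top [705.  24.   9.]
top dye_bottle_1 0.68 [381 126 406 160] med [ 663. -423.   84.] lo [ 651. -448.   11.] hi [ 686. -406.  121.] top [ 669. -428.  115.]
top dye_bottle_1 0.62 [422 169 442 189] med [ 583. -516.   60.] lo [ 572. -536.   15.] hi [ 600. -504.   86.] top [ 587. -520.   82.]
top dye_bottle_1 0.51 [234 160 246 167] med [627. -88.  96.] lo [620. -95.  68.] hi [635. -78. 100.] top [628. -91.  98.]
at [ 555.4 -237.6  186.1] yaw 81.8 cm [-0.03  0.06 -0.19] spin -0.0 F [0.5 0.4 0.1] w 29.8 t 21.7 q [ 0.53  0.62 -0.27  1.69  0.2   0.87  0.03]
```

Everything measured is as required: the cassette is home, the pointer is back at rest about 20 mm from mid-green, and the iron is in the tray.

```bash
python3 -c "
from cell import ctrl
print(ctrl.finish_job())"
```

```text
the job is handed in; nothing more can be done
None
```

I handed the job in at about 22 s: the iron is in the tray, the cassette is latched home, the tug held about 19.6 mm (11–12 N) in the green band for over a second, and the pointer is back at rest; no verdict came back. My last check didn't re-measure the mug, tape measure or beeswax, but nothing was seen to touch them.

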